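# Take the ratchet cramp off a glued edging

## Task

The glue has set, so take the ratchet cramp off the edged board: throw the pawl's release lever over as far as it goes, wind the crank on (clockwise) just enough that the loaded pawl springs off the ratchet wheel, and wind it back until the jaw stands at least 20 mm clear of the board. Squeeze the joint no harder than it takes to free the pawl, and force neither the lever nor the pawl. Leave the lever thrown over, the board lying where it is and the things around it alone.

Things in the scene. Friction and masses are not known exactly. Their poses are not given: they have to be found in the camera images.
- cramp: Blue painted steel bench cramp fixed to the counter: bed 140 x 460 x 20 mm, square drive head 44 mm high. Origin on the counter, on the bed's centre line. y runs along the bed from drive head to board (the clamping direction), x across, z up. In this frame, mm: wheel axis (0, -100), lever pin (13, -153), pad face y = 80 when clamped, end stop's face y = 200.
- spindle (a point): Point on the upright axis of ratchet wheel and crank, 93 mm above the counter (level with the knob's middle). From above, clockwise winds the jaw on (tighter), anticlockwise backs it off, 14 mm of travel per radian.
- knob_mid (a point): Middle of the crank's upright black knob: round, 26 mm across, 73 to 113 mm above the counter; spins freely on its pin. Circles the spindle at 75 mm radius, crank arm below it. Starts on the board side, 65 to 120 degrees from the cramp's x axis. The crank is loose on its shaft: up to 15 mm of play at the knob, resting anywhere in it; past the play, winding on soon resists with 4 to 7 N, then about 1 N more per mm.
- handle_mid (a point): Middle of the release lever's upright black handle: round, 16 mm across, 74 to 106 mm above the counter, 55 mm from the lever's pin. Swings level by 0.70 rad, from about (-6, -205) mm in the cramp's frame (pawl held on) to (32, -205) mm (release, at its stop). Needs about 3 N; stays where it is left.
- lever: Release lever and the 38 mm steel pawl on the same pin, a spring between them; origin on the pin, 47 mm above the counter. With the lever thrown over the spring pulls the pawl off the teeth (about 1 N), but the hooked teeth keep hold of it while it is loaded.
- wheel: Ratchet wheel: flat steel disc with 14 hooked teeth, 90 mm across, 47 to 57 mm above the counter, with the crank on its shaft. Origin on the axis at the wheel's underside; turns with the wheel (0 rad to the cramp as clamped). Wrenching the crank back against a pawl that still bites (over 20 N at the knob) damages the teeth.
- jaw (a joint): Travel of the sliding jaw in m: 0 as clamped, grows as the jaw backs off from the board (at most 0.050). Geared to the ratchet wheel.
- pad: Rubber-backed aluminium face of the jaw, 120 x 28 mm, origin 12 mm behind its face. Presses the edging with 20 to 35 N at the start. Freeing the pawl takes 0.03 rad of winding on against this: 6 to 10 N along the knob's path. Above 62 N (about 12 N at the knob) the joint is over-squeezed.
- cup: Light blue drinking cup, 95 mm tall, 76 mm across the rim, on the counter; origin under its middle. Not to be disturbed.
- glue: White glue bottle, 150 mm tall, 56 mm across; origin under its middle. Not to be disturbed.
- phone: Black telephone lying flat, 75 x 155 x 10 mm; origin under its middle. Not to be disturbed.
- board: The loose board, 220 x 120 x 18 mm, white laminate with a 20 mm light wood strip glued along the edge that faces the jaw. Origin under its middle. Lies flat on the bed, between pad and end stop.

How it is judged:
On the way, in this order (a step that is already met when the one before it is completed fails the run):
1. the release lever is thrown over while the cramp is still clamped (x of handle_mid in the frame of cramp above 0.026 m and value of joint jaw below 0.004 m), for 0.1 s.
2. the jaw is wound back at least 20 mm (value of joint jaw above 0.02 m), for 0.2 s.
At the end, for the whole second after the job is handed in: The jaw stands still, at least 20 mm back from where it clamped; the lever is still thrown over (handle at least 24 mm to the +x side in the cramp's frame); the board lies flat within 10 mm of where it was (value of joint jaw above 0.02 m and velocity of joint jaw between -0.01 and 0.01 m/s and x of handle_mid in the frame of cramp above 0.024 m and distance of board from where it was at the start of the episode below 0.01 m and angle between board's own z axis and vertical below 0.1 rad); the robot touches nothing.
It fails at once if the joint is over-squeezed: more than 62 N between pad and board (contact force between pad and board above 62 N).
It fails at once if the robot forces the lever or pawl with more than 35 N (contact force between any of the fingers, the arm and lever above 35 N).
It fails at once if the crank is wrenched back against the biting pawl: more than 50 N between wheel and pawl (contact force between wheel and lever above 50 N).
It fails at once if the board is knocked more than 15 mm (distance of board from where it was at the start of the episode above 0.015 m).
It fails at once if a bystander is pushed more than 30 mm (distance of any of cup, glue, phone from where it was at the start of the episode above 0.03 m).
It also fails if it takes over 67 s, if anything falls off the work surface, if the arm or the gripper's body presses on something with over 40 N, if the wrist force passes 120 N, or if a joint passes its speed limit or range.

## Robot

A 6-joint arm with a two-finger parallel gripper is mounted at the origin on the work surface. World frame = base frame: x ahead of the robot, y to its left, z up, the work surface at z = 0. Lengths are in m, angles in rad, forces in N, time in s.
With the tool pointing down it reaches from about 0.15 to 0.775 m from the base axis. Payload 6.1 kg.
Tool frame: the origin (TCP) lies at the very end of the fingers, on their centre line; the grasp point (between the pads) lies bot.grip_depth behind it (bot.grip_depth is the distance from the TCP to the grasp point, in m); z points along the fingers, y is the direction in which the jaws open and shut (so a half turn about z gives the same grasp; the last joint's range is limited). The gripper opens to 85 mm and grips with 20 to 120 N. Pads are 22 mm wide; open, the fingers measure 114 mm over their backs; the gripper's body (76 mm by 85 mm) begins 54 mm behind the grasp point. The pads swing forward as they close: fully open they stand 13 mm farther back than shut.
Start: joints at [1.197, 0.126, -0.04, 1.405, 0, 1.571], TCP at [0.192, 0.489, 0.231] pointing down, gripper open.
Joint ranges: [-2.72, 2.72], [-0.95, 1.95], [-1.27, 1.35], [-1.78, 2.02], [-1.46, 1.47], [-3.14, 3.14]. Speed limits (rad/s): [2.39, 2.39, 3.01, 3.14, 3.14, 3.14].

## Interface

Orientations are given as [roll, pitch, yaw] about the fixed x, y, z axes, in that order (R = Rz(yaw) Ry(pitch) Rx(roll)).
In Python, from station import monitor, vision, workorder, bot gives the robot as it stands.
- The arm moves only by the shell command python3 -m inch 'ROWS' [OPENING]. ROWS is JSON, one flat list of numbers, 6 for each row, row after row: the shift along the tool's x, y, z in mm, then the turn, a rotation vector about the tool's x, y, z in degrees. In form: [tx, ty, tz, wx, wy, wz, tx, ty, tz, wx, wy, wz, ...]. A call has 1 to 5 rows; each row is the pose to reach, as a shift and turn from the pose commanded when the call began, along the tool's axes at that moment; what a row does not reach only later rows make up. A row lasts 1/12 s, in which the tool goes at most 41.7 mm and 7.16 degrees, less where a joint would pass 70% of its speed; a pose out of reach is approached as far as the arm can. A call with a gripper value outside its range is refused whole. OPENING is the gripper command: -1 is fully open, 1 is shut, values between are in proportion, set as the call begins (- or left out, the last holds). The fingers move at their own pace and stop on an object; the grip force is fixed at half the most. Time passes only in rows, so rows that repeat a pose let the fingers close. It gives the time, the measured TCP pose, the force and the opening at its end, in the units of the state.
- monitor.observe(): the state, without advancing time (a new reading comes with each control period).
- vision.snapshot(name): name is "side" or "top" or "wrist"; returns (picture, depth): 480x640x3 uint8, red, green, blue; 480x640 float32, m along the optical axis (not along the pixel's ray), 0 where there is no reading.
- vision.camera_params(name): a dict with "mtx" (3x3 intrinsics, pixels), "D" ([k1, k2, p1, p2, k3] as OpenCV has them; the pictures are not rectified), "cam_to_world" (4x4, takes a point from camera to world coordinates). Camera axes: x right, y down, z forward; pixel columns grow to the right and rows downward; lengths in m; the calibration is good to about 2 mm. A picture is of the moment at which its call begins: read the wrist's pose just before it. camera_params takes no time and is no camera call; for the wrist camera it gives the pose at the moment of the call.
- workorder.job_done(): hands the job in, once; it reports no verdict.
Trained networks look in the newest picture that a camera, given by its name, has taken for a name from the list of things; names that differ only in an ending like _2 or _b are one class to them, and where a whole thing is asked for, a point or a joint stands for the part that bears it (a point fixed in the world has none). Each returns a list of dicts, best first, with "confidence" (0 to 1); they miss things now and then, are a little off and sometimes report something else, mostly with a low value. They report only what shows in the picture. A call takes as long as a camera call.
- vision.search_frame(thing, camera): "xyz" ([x, y, z] in m, in world coordinates, good to about 4 mm: the middle of the surface that is visible of it).
- vision.mark_of(thing, camera): "xyz" ([x, y, z] in m, in world coordinates, good to about 4 mm: a listed point, or the origin of a listed thing).
The state is a dict: "time_s": time; "joint_positions": joint angles; "qvel": joint speeds; "effort": joint torques, N m; "position": TCP position; "tool_rot": TCP orientation; "contact_force": force on the tool from outside, world axes, zero at the start; "wrist_torque": the same for the moment, N m; "grip_width": opening from 0.0 (shut) to 1.0 (fully open).
Only numpy, scipy, OpenCV 4.12 (cv2) and the standard library are available. Lean on these libraries where they do the work, as an engineer would, in place of code of your own. Each camera call takes 0.05 s, during which the arm holds its last target.

## Working session

There is one attempt and no reset: what is moved stays moved. The work goes in short steps, Python scripts to look and compute and a shell command to move; the robot and the scene stay as the last step left them, time stands still between calls to the robot, and variables do not carry over. Pictures are saved under pics/ and viewed, and the job is handed in when it is done.

```bash
ls; mkdir -p pics; python3 - <<'E'
from station import monitor, vision, workorder, bot
import cv2
print(monitor.observe(), bot.grip_depth)
for n in ["top","side"]:
    p,d=vision.snapshot(n); cv2.imwrite(f"pics/{n}0.png",p[:,:,::-1])
    for t in ["cramp","spindle","knob_mid","handle_mid","lever","wheel","board","cup","glue","phone","pad"]:
        try:
            r=vision.mark_of(t,n); print(n,t,[( [round(v,4) for v in q["xyz"]],round(q["confidence"],2)) for q in r[:2]])
        except Exception as e: print(t,e)
print(monitor.observe()["time_s"])
E
```

```text
pics
{'time_s': 0.0, 'joint_positions': array([ 1.19700305e+00,  1.26421744e-01, -4.05976102e-02,  1.40537071e+00,
        2.98010291e-06,  1.57080042e+00]), 'qvel': array([-0.00114866, -0.0004867 ,  0.00151393,  0.00080383,  0.00079743,
        0.00102563]), 'effort': array([-1.08053209e-03, -4.35915291e+01,  3.52924025e+01,  1.71433581e-02,
       -3.49458992e-05,  4.15724074e-06]), 'position': array([0.19156131, 0.48838826, 0.23051131]), 'tool_rot': array([-3.13999892e+00, -2.97357435e-06,  2.76779528e+00]), 'contact_force': array([ 0.03861855, -0.38500424, -0.41898682]), 'wrist_torque': array([ 0.02929717,  0.00170735, -0.06714032]), 'grip_width': 1.0015399745367028} 0.0187
top cramp [([0.5465, 0.0925, -0.0029], 0.76)]
top spindle [([0.5482, -0.0094, 0.0902], 0.74)]
top knob_mid [([0.5347, 0.071, 0.0907], 0.45)]
top handle_mid []
top lever [([0.5735, -0.0611, 0.0454], 0.67)]
top wheel [([0.5499, -0.0142, 0.045], 0.76), ([0.5387, -0.3242, -0.0007], 0.26)]
top board [([0.5387, 0.2291, 0.0187], 0.8)]
top cup [([0.5342, -0.3243, 0.0022], 0.97)]
top glue [([0.641, -0.298, -0.0011], 0.92)]
top phone [([0.393, -0.3707, 0.0004], 0.62), ([0.5387, 0.0688, 0.0945], 0.6)]
top pad [([0.5376, 0.1638, 0.0215], 0.61)]
side cramp [([0.5401, 0.0889, 0.0023], 0.97)]
side spindle [([0.5537, -0.0063, 0.0968], 0.74)]
side knob_mid [([0.539, 0.0701, 0.0891], 0.73)]
side handle_mid [([0.548, -0.112, 0.0872], 0.63)]
side lever [([0.5636, -0.0588, 0.0487], 0.76)]
side wheel [([0.5514, -0.0027, 0.0454], 0.73)]
side board [([0.5385, 0.2321, 0.0195], 0.73)]
side cup [([0.5376, -0.3239, -0.0032], 0.76)]
side glue []
side phone [([0.3949, -0.3654, -0.0022], 0.66)]
side pad [([0.5394, 0.1602, 0.019], 0.55)]
1.2
```

View pics/top0.png

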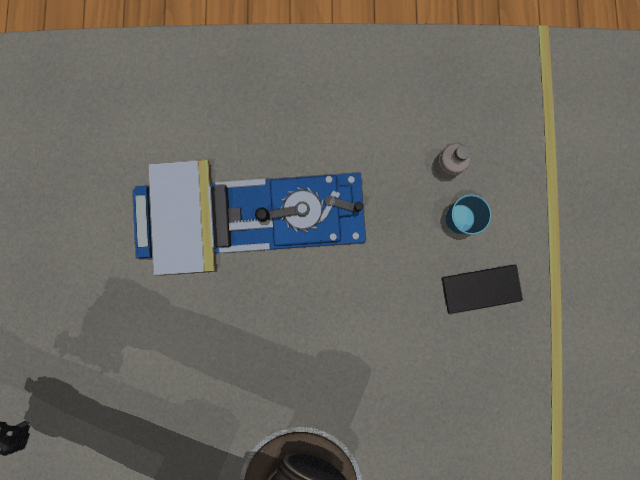

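View pics/side0.png

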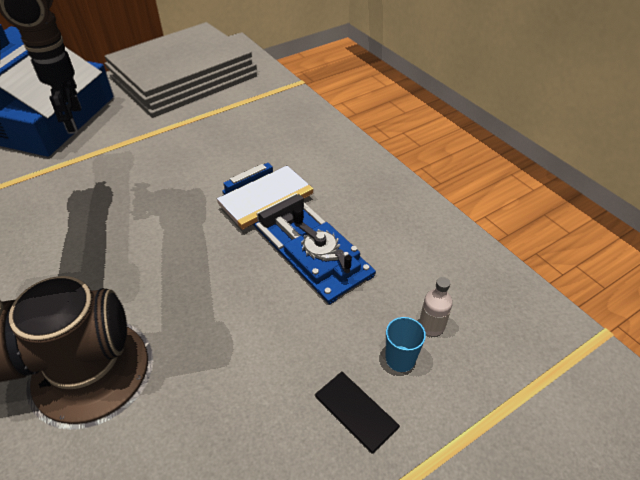

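The top view shows the cramp with its board side to the left: knob at about (262,214), hub (302,209), handle (358,207). I'll zoom in on these.

```bash
python3 - <<'E'
import cv2
a=cv2.imread("pics/top0.png")[160:270,130:380]; cv2.imwrite("pics/top0z.png",cv2.resize(a,None,fx=3.2,fy=3.2,interpolation=cv2.INTER_CUBIC))
a=cv2.imread("pics/side0.png")[180:310,220:390]; cv2.imwrite("pics/side0z.png",cv2.resize(a,None,fx=4.5,fy=4.5,interpolation=cv2.INTER_CUBIC))
E
```

```text
(no output)
```

View pics/top0z.png

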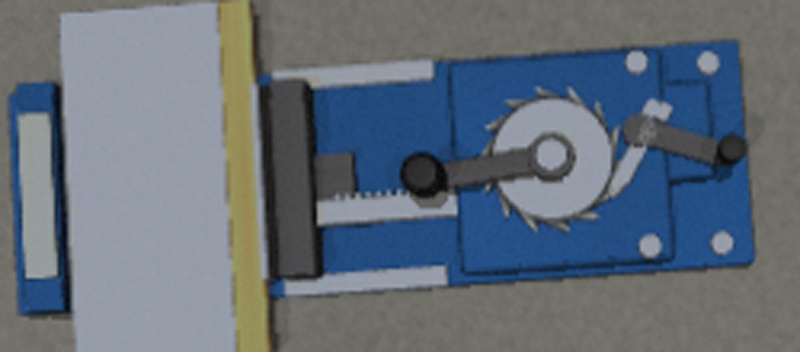

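View pics/side0z.png

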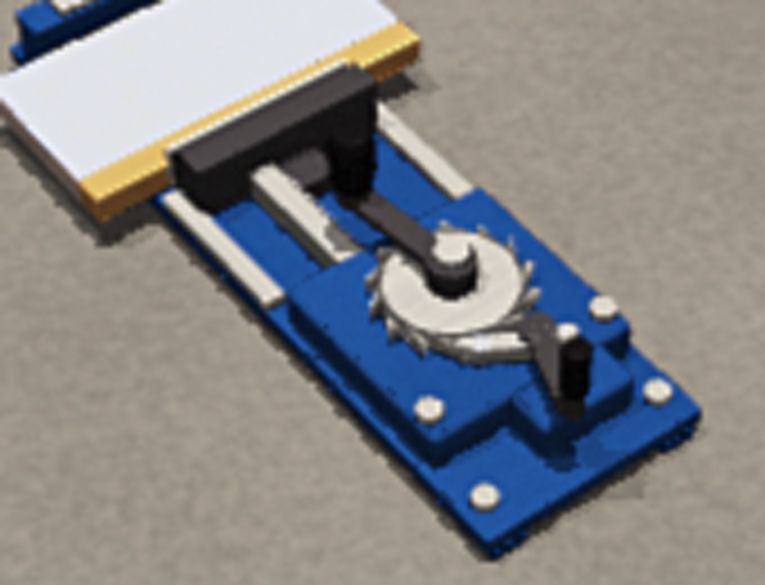

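```bash
cat > h.py <<'E'
import numpy as np, cv2
from station import monitor, vision, bot
from scipy.spatial.transform import Rotation as R
def ray(n,u,v,P=None):
    P=P or vision.camera_params(n); K=np.array(P["mtx"]);T=np.array(P["cam_to_world"])
    q=cv2.undistortPoints(np.array([[[u,v]]],float),K,np.array(P["D"]))[0,0]
    d=T[:3,:3]@[q[0],q[1],1.]; return T[:3,3],d/np.linalg.norm(d)
def atz(n,u,v,z,P=None):
    o,d=ray(n,u,v,P); return o+d*(z-o[2])/d[2]
def tri(r1,r2):
    (o1,d1),(o2,d2)=r1,r2
    A=np.c_[d1,-d2]; s=np.linalg.lstsq(A,o2-o1,rcond=None)[0]
    a,b=o1+s[0]*d1,o2+s[1]*d2; return (a+b)/2,np.linalg.norm(a-b)
E
python3 - <<'E'
from h import *
np.set_printoptions(precision=4,suppress=True)
t=lambda u,v:(130+u/3.2-.35,160+v/3.2-.35)
s=lambda u,v:(220+u/4.5-.4,180+v/4.5-.4)
print("cams",vision.camera_params("top")["cam_to_world"][:3,3] if hasattr(vision.camera_params("top")["cam_to_world"],'shape') else 0)
print("knob top",atz("top",*t(423,172),.113),"handle top",atz("top",*t(731,148),.106), "hub",atz("top",*t(551,156),.09),atz("top",*t(551,156),.075))
print("wheel z57",atz("top",*t(552,158),.057))
c=[(738,41),(754,265)]
print("bed head corners",[atz("top",*t(*p),.02) for p in c])
c=[(436,61),(450,282)]
print("far end of rails?",[atz("top",*t(*p),.02) for p in c])
c=[(636,62),(650,246)]
print("screws",[atz("top",*t(*p),.046) for p in c],[atz("top",*t(*p),.022) for p in [(708,62),(722,243)]])
print("edge",[atz("top",*t(*p),.038) for p in [(252,2),(270,350)]])
print("tri knob top",tri(ray("top",*t(423,172)),ray("side",*s(352,75))))
print("tri handle top",tri(ray("top",*t(731,148)),ray("side",*s(576,338))))
print("tri hub top",tri(ray("top",*t(551,156)),ray("side",*s(455,250))))
E
```

```text
cams [ 0.4307 -0.0367  1.2263]
knob top [0.5363 0.0655 0.113 ] handle top [ 0.55   -0.1111  0.106 ] hub [ 0.5475 -0.0071  0.09  ] [ 0.549  -0.0067  0.075 ]
wheel z57 [ 0.5497 -0.0068  0.057 ]
bed head corners [array([ 0.6262, -0.1219,  0.02  ]), array([ 0.4866, -0.1303,  0.02  ])]
far end of rails? [array([0.6145, 0.0662, 0.02  ]), array([0.4769, 0.0572, 0.02  ])]
screws [array([ 0.6093, -0.0578,  0.046 ]), array([ 0.4972, -0.0656,  0.046 ])] [array([ 0.6127, -0.103 ,  0.022 ]), array([ 0.5001, -0.1105,  0.022 ])]
edge [array([0.6494, 0.1788, 0.038 ]), array([0.4352, 0.1655, 0.038 ])]
tri knob top (array([0.533 , 0.0611, 0.1567]), np.float64(0.001954975584307503))
tri handle top (array([ 0.5498, -0.1109,  0.1108]), np.float64(0.000555338850781409))
tri hub top (array([ 0.5491, -0.0073,  0.0812]), np.float64(0.0016296102484998438))
```

```bash
cat >> h.py <<'E'
def go(x,y,z,yawdeg):
    s=monitor.observe(); M=R.from_euler("xyz",s["tool_rot"]); T=R.from_euler("xyz",[np.pi,0,np.radians(yawdeg)])
    d=M.inv().apply(np.array([x,y,z])-s["position"])*1e3; w=np.degrees((M.inv()*T).as_rotvec())
    print("t",round(s["time_s"],2),"pos",np.round(s["position"],4),"yaw",round(np.degrees(s["tool_rot"][2]),1),"j",np.round(s["joint_positions"],2),"F",np.round(s["contact_force"],2),"grip",round(s["grip_width"],2))
    print("shift",np.round(d,1),"turn",np.round(w,1))
E
python3 -c "
from h import *
go(.5496,-.1122,.20,100)"
```

```text
t 1.2 pos [0.1917 0.4888 0.2313] yaw 158.6 j [ 1.2   0.13 -0.04  1.41 -0.    1.57] F [0.17 0.85 0.48] grip 1.0
shift [-552.6 -428.8   31.3] turn [ 0.  -0.  58.6]
```

```bash
python3 -m inch '[-30,-23,0,0,0,7, -60,-46,0,0,0,14, -90,-69,0,0,0,21, -120,-92,0,0,0,28, -150,-115,0,0,0,35]' 0.1
python3 -c "
from h import *
go(.5496,-.1122,.20,100)"
```

```text
time_s: 1.62
position: [0.2897, 0.3254, 0.2313]
tool_rot: [3.141, 0.0, 2.152]
contact_force: [0.3, -0.3, 0.0]
grip_width: 0.449
t 1.62 pos [0.2897 0.3254 0.2313] yaw 123.3 j [ 0.84 -0.04 -0.22  1.4  -0.    1.83] F [ 0.33 -0.33  0.02] grip 0.45
shift [-508.4  -23.    31.3] turn [ 0.  -0.  23.3]
```

```bash
python3 -m inch '[-40,-2,3,0,0,6, -80,-4,6,0,0,12, -120,-6,9,0,0,18, -160,-8,11,0,0,23, -200,-9,12,0,0,23]' 
python3 -c "
from h import *
go(.5496,-.1122,.20,100)"
```

```text
time_s: 2.03
position: [0.3928, 0.1534, 0.2193]
tool_rot: [3.141, -0.0, 1.752]
contact_force: [0.6, 0.3, 0.4]
grip_width: 0.452
t 2.03 pos [0.3928 0.1534 0.2193] yaw 100.4 j [ 0.37 -0.07 -0.27  1.37  0.    1.76] F [0.59 0.27 0.37] grip 0.45
shift [-289.5  106.4   19.4] turn [ 0.  -0.   0.4]
```

```bash
python3 -m inch '[-35,14,3,0,0,0, -70,28,6,0,0,0, -110,44,9,0,0,0, -150,60,12,0,0,0, -185,74,15,0,0,0]' 
python3 -c "
from h import *
go(.5496,-.1122,.20,100)"
```

```text
time_s: 2.45
position: [0.5, -0.0151, 0.2044]
tool_rot: [3.141, 0.0, 1.755]
contact_force: [0.7, 1.2, 0.5]
grip_width: 0.451
t 2.45 pos [ 0.5    -0.0151  0.2044] yaw 100.6 j [-0.03  0.08 -0.15  1.34  0.    1.36] F [0.69 1.22 0.48] grip 0.45
shift [-104.6   31.     4.5] turn [0.  0.  0.6]
```

```bash
python3 -m inch '[-30,8,0,0,0,0, -60,16,0,0,0,0, -90,25,2,0,0,0, -105,31,4,0,0,0.5, -105,31,4,0,0,0.5]' 
python3 - <<'E'
from h import *
p,d=vision.snapshot("wrist");cv2.imwrite("pics/w1.png",p[:,:,::-1])
for t in ["handle_mid","knob_mid","spindle","lever"]:
  print(t,[(np.round(q["xyz"],4),round(q["confidence"],2)) for q in vision.mark_of(t,"wrist")[:2]])
go(.5496,-.1122,.08,100)
E
```

```text
time_s: 2.87
position: [0.55, -0.113, 0.1991]
tool_rot: [-3.141, 0.0, 1.743]
contact_force: [-1.3, 0.4, -0.4]
grip_width: 0.449
handle_mid [(array([ 0.5513, -0.1082,  0.0932]), 0.74)]
knob_mid []
spindle [(array([ 0.553 , -0.0049,  0.0901]), 0.87)]
lever [(array([ 0.5653, -0.0602,  0.0503]), 0.68)]
t 3.12 pos [ 0.5485 -0.1093  0.2006] yaw 100.2 j [-0.2   0.19 -0.03  1.35  0.    1.2 ] F [-0.23  0.48  0.79] grip 0.45
shift [ -3.1   0.5 120.6] turn [ 0.  -0.   0.2]
```

View pics/w1.png

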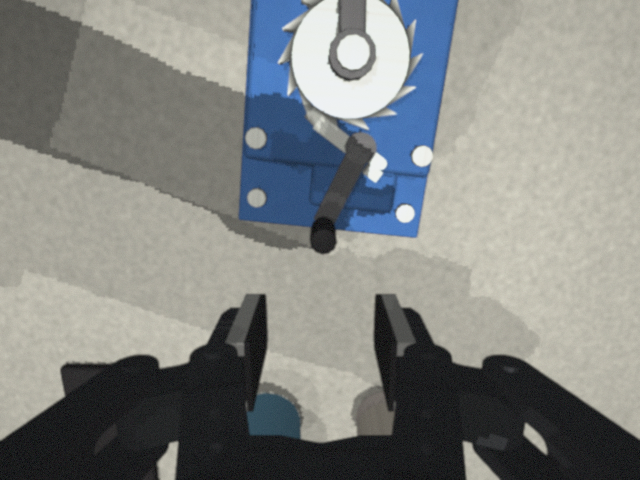

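The wrist view shows the handle at (323,235), centred between the fingertips (265 and 378), with the pawl at (325,125) and the hub at (352,52). I'll triangulate from here against the top view.

```bash
python3 - <<'E'
from h import *
t=lambda u,v:(130+u/3.2-.35,160+v/3.2-.35)
P=vision.camera_params("wrist")
print("handle",atz("wrist",324,241,.106,P), tri(ray("wrist",324,241,P),ray("top",*t(731,148))))
print("hub",atz("wrist",353,52,.081,P), tri(ray("wrist",353,52,P),ray("top",*t(551,156))))
print("pin",atz("wrist",361,146,.07,P))
for i in range(3):
    p,_=vision.snapshot("top"); s=monitor.observe(); print(s["position"],s["contact_force"])
E
```

```text
handle [ 0.55182283 -0.10884002  0.106     ] (array([ 0.55188852, -0.11201503,  0.09438451]), np.float64(0.001283116548579797))
hub [ 0.54960908 -0.00359438  0.081     ] (array([ 0.54765021, -0.00679954,  0.09951884]), np.float64(0.0024858409722018806))
pin [ 0.56564109 -0.05456111  0.07      ]
[ 0.54858448 -0.10927178  0.20070461] [-0.63319648 -0.70577457  0.4299102 ]
[ 0.54867226 -0.10934885  0.20076446] [ 0.32673539 -0.11643107  0.39868735]
[ 0.54873142 -0.10945246  0.20074174] [-0.95707652  0.09032404  0.17925923]
```

```bash
python3 -m inch '[-1,1,30,0,0,0, -1,1,60,0,0,0, -1,1,85,0,0,0, -1,1,105,0,0,0, -1,1,118,0,0,0]' 
python3 -m inch '[0,0,0,0,0,0, 0,0,0,0,0,0, 0,0,0,0,0,0]' 
python3 - <<'E'
from h import *
p,d=vision.snapshot("wrist");cv2.imwrite("pics/w2.png",p[:,:,::-1])
go(.5496,-.1122,.08,100)
E
```

```text
time_s: 3.68
position: [0.5488, -0.1104, 0.0801]
tool_rot: [-3.139, -0.001, 1.748]
contact_force: [0.2, -0.9, 0.4]
grip_width: 0.449
time_s: 3.93
position: [0.5507, -0.1111, 0.0836]
tool_rot: [3.14, 0.001, 1.747]
contact_force: [-0.3, 0.4, 0.2]
grip_width: 0.454
t 3.98 pos [ 0.551  -0.1112  0.0839] yaw 100.1 j [-0.2   0.23 -0.24  1.1  -0.    1.2 ] F [ 0.14 -0.23 -0.38] grip 0.45
shift [-0.7 -1.5  3.9] turn [0.1 0.  0.1]
```

View pics/w2.png

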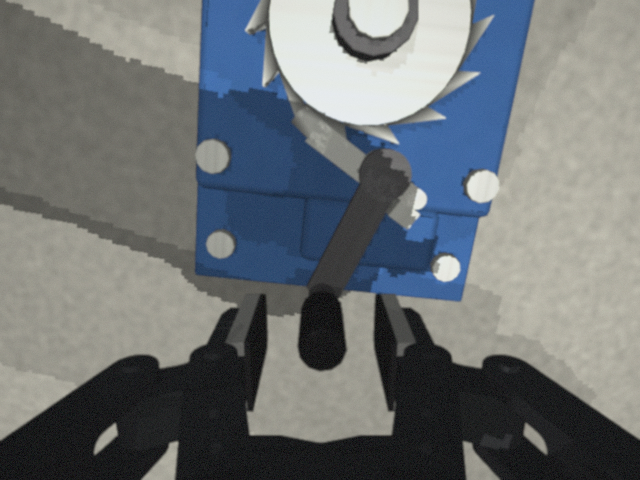

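```bash
python3 -m inch '[0,5,0,0,0,0, 0,8,0,0,0,0, -1,11,0,0,0,0, -1,14,0,0,0,0, -2,17,0,0,0,0]' 
python3 -m inch '[-1,4,0,0,0,0, -1,8,0,0,0,0, -2,12,0,0,0,0, -2,15,0,0,0,0, -2,18,0,0,0,0]' 
python3 -c "
from h import *
go(.5507+.048*.985,-.1111+.048*.174,.083,100)
r=vision.snapshot('wrist')[0];cv2.imwrite('pics/w3.png',r[:,:,::-1])"
```

```text
time_s: 4.4
position: [0.5669, -0.1107, 0.0824]
tool_rot: [-3.14, 0.001, 1.747]
contact_force: [-4.0, -2.8, 1.9]
grip_width: 0.452
time_s: 4.82
position: [0.5853, -0.1094, 0.082]
tool_rot: [-3.141, 0.0, 1.746]
contact_force: [-1.9, -3.5, -0.3]
grip_width: 0.451
t 4.82 pos [ 0.5853 -0.1094  0.082 ] yaw 100.1 j [-0.18  0.3  -0.16  1.12 -0.    1.21] F [-1.89 -3.47 -0.3 ] grip 0.45
shift [ 4.3 13.7 -1.1] turn [-0.1  0.   0.1]
```

View pics/w3.png

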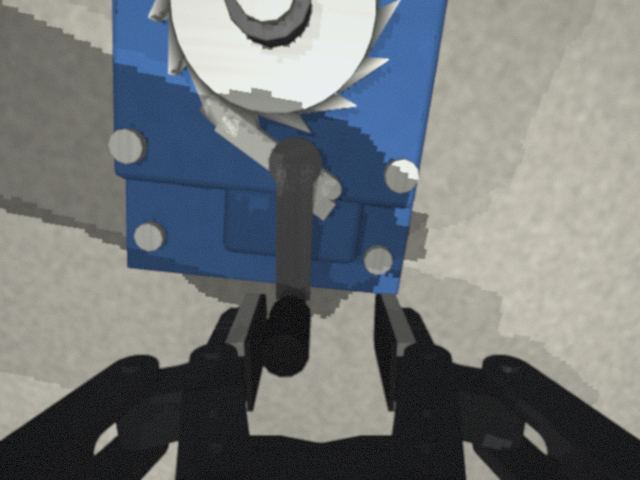

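The lever is about two-thirds over: handle at (287,340), against the left pad. I'll go on in smaller steps.

```bash
python3 -m inch '[0,2,0,0,0,0, 0,4,0,0,0,0, 1,6,0,0,0,0, 1,8,0,0,0,0, 1,9,0,0,0,0]' 
python3 -m inch '[0,1,0,0,0,0, 0,1,0,0,0,0, 0,2,0,0,0,0, 0,2,0,0,0,0]' 
python3 -c "
from h import *
go(.5507+.048*.985,-.1111+.048*.174,.083,100)
r=vision.snapshot('wrist')[0];cv2.imwrite('pics/w4.png',r[:,:,::-1])
print(vision.mark_of('handle_mid','wrist'))"
```

```text
time_s: 5.28
position: [0.5942, -0.1063, 0.0823]
tool_rot: [3.141, -0.0, 1.747]
contact_force: [-2.4, -2.0, -1.5]
grip_width: 0.448
time_s: 5.62
position: [0.596, -0.106, 0.0823]
tool_rot: [3.141, -0.0, 1.747]
contact_force: [-2.1, -0.5, -0.4]
grip_width: 0.454
t 5.62 pos [ 0.596  -0.106   0.0823] yaw 100.1 j [-0.18  0.31 -0.13  1.12  0.    1.22] F [-2.15 -0.48 -0.41] grip 0.45
shift [ 2.8  2.5 -0.7] turn [ 0.  -0.   0.1]
[{'xyz': [0.587, -0.1088, 0.0948], 'confidence': 0.66}]
```

View pics/w4.png

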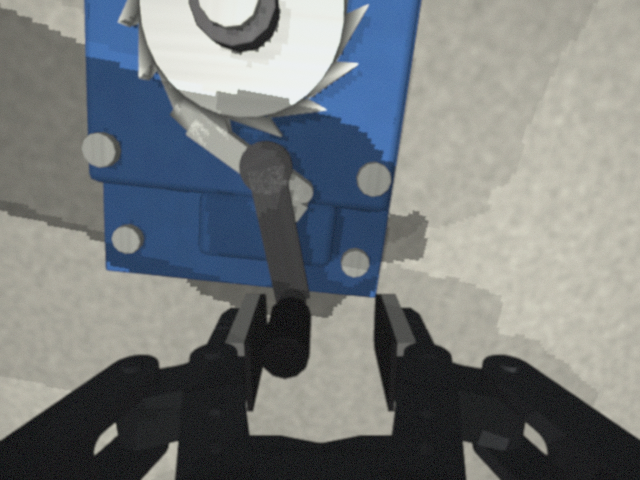

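The lever is close to its stop, with the handle at (287,340). Now I'll inch it until the force rises.

```bash
for i in 1 2; do python3 -m inch '[0,1,0,0,0,0, 0,1,0,0,0,0, 0,1,0,0,0,0]' | tr '\n' ' '; echo; done
```

```text
time_s: 5.97 position: [0.5969, -0.1058, 0.0823] tool_rot: [-3.142, -0.0, 1.747] contact_force: [-2.2, -0.9, -0.8] grip_width: 0.45 
time_s: 6.22 position: [0.5979, -0.1056, 0.0823] tool_rot: [3.142, -0.0, 1.747] contact_force: [-3.2, 0.8, -2.8] grip_width: 0.45
```

```bash
for i in 1; do python3 -m inch '[0,1,0,0,0,0, 0,1,0,0,0,0, 0,1,0,0,0,0]' | tr '\n' ' '; echo; done
```

```text
time_s: 6.47 position: [0.5989, -0.1054, 0.0822] tool_rot: [-3.142, -0.001, 1.747] contact_force: [-2.3, 2.0, -0.6] grip_width: 0.449
```

```bash
for i in 1; do python3 -m inch '[0,1,0,0,0,0, 0,1,0,0,0,0, 0,1,0,0,0,0]' | tr '\n' ' '; echo; done
```

```text
time_s: 6.72 position: [0.5998, -0.1053, 0.0822] tool_rot: [-3.141, -0.0, 1.747] contact_force: [-3.6, 1.3, -1.2] grip_width: 0.455
```

```bash
for i in 1; do python3 -m inch '[0,1,0,0,0,0, 0,1,0,0,0,0, 0,1,0,0,0,0]' | tr '\n' ' '; echo; done; python3 -c "
from h import *
r=vision.snapshot('wrist')[0];cv2.imwrite('pics/w5.png',r[:,:,::-1])
print(vision.mark_of('handle_mid','wrist'))"
```

```text
time_s: 6.97 position: [0.5999, -0.1053, 0.0822] tool_rot: [-3.14, -0.0, 1.747] contact_force: [-6.7, 0.6, 1.4] grip_width: 0.451 
[{'xyz': [0.5912, -0.1038, 0.0961], 'confidence': 0.61}]
```

View pics/w5.png

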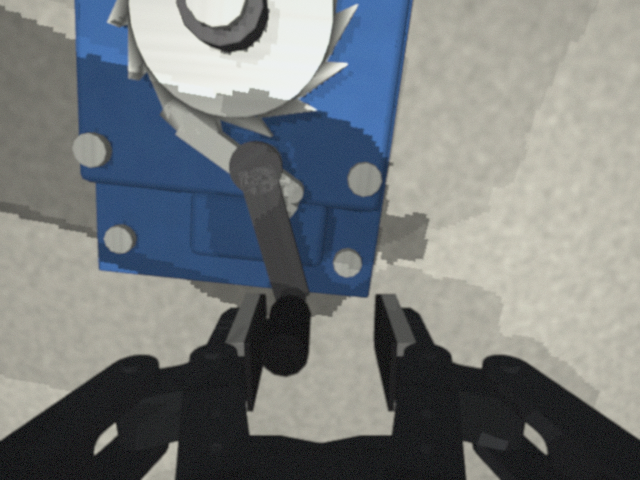

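The position has stalled and the force is up to 6.7 N, so the lever is on its stop. I'll back off the handle, lift, and go over the knob.

```bash
python3 -m inch '[0,-5,0,0,0,0, 0,-10,0,0,0,0, 0,-10,-30,0,0,0, 0,-10,-70,0,0,0, 0,-10,-110,0,0,0]'  | tr '\n' ' '
python3 -m inch '[0,0,-8,0,0,0, 0,0,-8,0,0,0]'  | tr '\n' ' '
python3 -c "
from h import *
go(.536,.066,.20,100)
for n in ['top','wrist']:
  r=vision.snapshot(n)[0];cv2.imwrite(f'pics/{n}6.png',r[:,:,::-1])
  print([(q['xyz'],q['confidence']) for q in vision.mark_of('handle_mid',n)])"
```

```text
time_s: 7.48 position: [0.5906, -0.1073, 0.1932] tool_rot: [-3.141, 0.0, 1.747] contact_force: [1.0, 0.8, 1.3] grip_width: 0.447 time_s: 7.65 position: [0.5935, -0.1078, 0.2052] tool_rot: [3.133, 0.004, 1.747] contact_force: [0.6, -1.4, 0.4] grip_width: 0.448 t 7.65 pos [ 0.5935 -0.1078  0.2052] yaw 100.1 j [-0.18  0.27  0.08  1.37 -0.    1.22] F [ 0.65 -1.44  0.43] grip 0.45
shift [181.2 -26.2   4.3] turn [0.5 0.2 0.1]
[([0.5379, 0.0647, 0.0912], 0.58)]
[([0.5901, -0.1075, 0.0947], 0.76), ([0.5515, -0.0092, 0.0926], 0.34)]
```

View pics/wrist6.png

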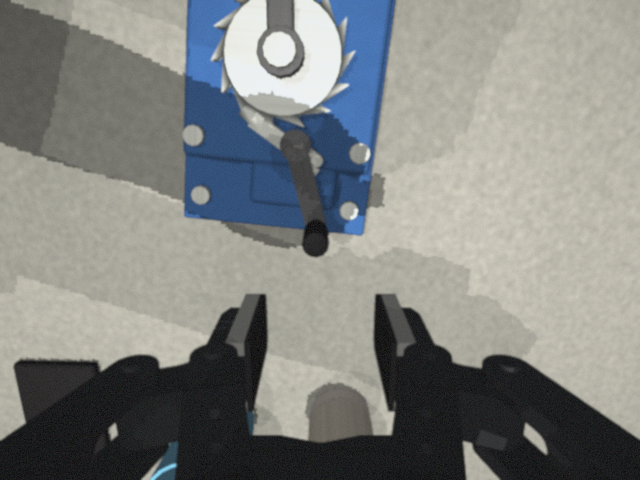

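The lever is thrown over, with the handle at (315,238) to the right of the bed's centre line. Next is the knob.

```bash
python3 -m inch '[40,-6,0,0,0,0, 80,-12,1,0,0,0, 120,-18,2,0,0,0, 160,-23,3,0,0,0, 175,-26,4,0,0,0]'  | tr '\n' ' '
python3 -m inch '[6,0,0,0,0,0, 6,0,0,0,0,0, 6,0,0,0,0,0]'  | tr '\n' ' '
python3 -c "
from h import *
go(.536,.066,.20,100)
r=vision.snapshot('wrist')[0];cv2.imwrite('pics/w7.png',r[:,:,::-1])
print([(q['xyz'],q['confidence']) for q in vision.mark_of('knob_mid','wrist')])"
```

```text
time_s: 8.27 position: [0.5325, 0.0641, 0.1945] tool_rot: [-3.139, -0.002, 1.75] contact_force: [0.5, -0.4, -0.5] grip_width: 0.453 time_s: 8.52 position: [0.5337, 0.0662, 0.1954] tool_rot: [-3.14, 0.0, 1.747] contact_force: [-0.0, 0.3, 0.2] grip_width: 0.444 t 8.52 pos [0.5337 0.0662 0.1954] yaw 100.1 j [ 0.12  0.15 -0.09  1.33 -0.    1.52] F [-0.    0.29  0.22] grip 0.44
shift [-0.6  2.2 -4.6] turn [-0.1  0.   0.1]
[([0.5382, 0.0684, 0.098], 0.97), ([0.5437, 0.0928, 0.0007], 0.18)]
```

View pics/w7.png

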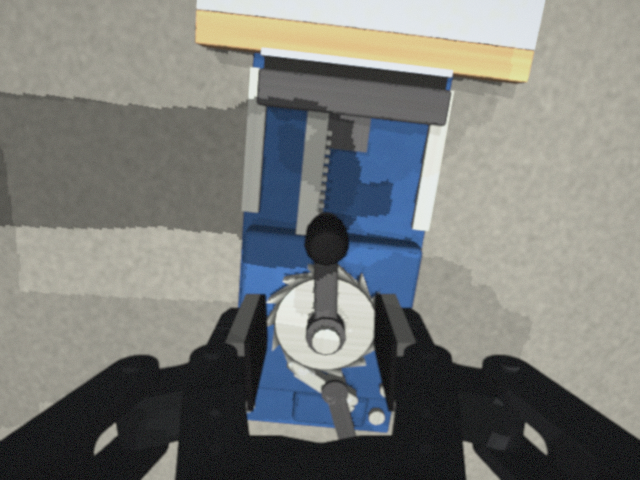

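The knob is at (327,240), in line with the hub at (325,338). The crank lies along tool x.

```bash
python3 - <<'E'
from h import *
P=vision.camera_params("wrist")
print(atz("wrist",328,246,.113,P),atz("wrist",327,232,.093,P))
t=lambda u,v:(130+u/3.2-.35,160+v/3.2-.35)
print(tri(ray("wrist",328,247,P),ray("top",*t(423,173))))
print("hub",atz("wrist",326,340,.081,P))
go(.537,.0665,.083,100)
E
```

```text
[0.53923585 0.066856   0.113     ] [0.53851844 0.06927441 0.093     ]
(array([0.53775182, 0.06566879, 0.11041003]), np.float64(0.003534800317754689))
hub [ 0.5518462  -0.00742215  0.081     ]
t 8.62 pos [0.534  0.0655 0.1957] yaw 100.0 j [ 0.12  0.15 -0.09  1.33 -0.    1.52] F [ 0.05  0.37 -0.07] grip 0.45
shift [  0.5   3.2 112.7] turn [-0.  0.  0.]
```

```bash
python3 -m inch '[1,4,20,0,0,0, 1,4,45,0,0,0, 1,4,75,0,0,0, 1,4,98,0,0,0, 1,4,112,0,0,0]' | tr '\n' ' '
python3 -m inch '[0,0,0,0,0,0, 0,0,0,0,0,0]'  | tr '\n' ' '
python3 -c "
from h import *
go(.537,.0665,.083,100)
r=vision.snapshot('wrist')[0];cv2.imwrite('pics/w8.png',r[:,:,::-1])"
```

```text
time_s: 9.03 position: [0.5365, 0.0666, 0.0812] tool_rot: [-3.138, 0.0, 1.744] contact_force: [-0.5, -0.2, -0.4] grip_width: 0.453 time_s: 9.2 position: [0.5373, 0.0671, 0.0837] tool_rot: [-3.14, -0.0, 1.745] contact_force: [-0.4, 0.0, 0.6] grip_width: 0.448 t 9.2 pos [0.5373 0.0671 0.0837] yaw 100.0 j [ 0.12  0.2  -0.28  1.09 -0.    1.52] F [-0.42  0.03  0.61] grip 0.45
shift [-0.6 -0.4  0.7] turn [-0.1 -0.  -0. ]
```

View pics/w8.png

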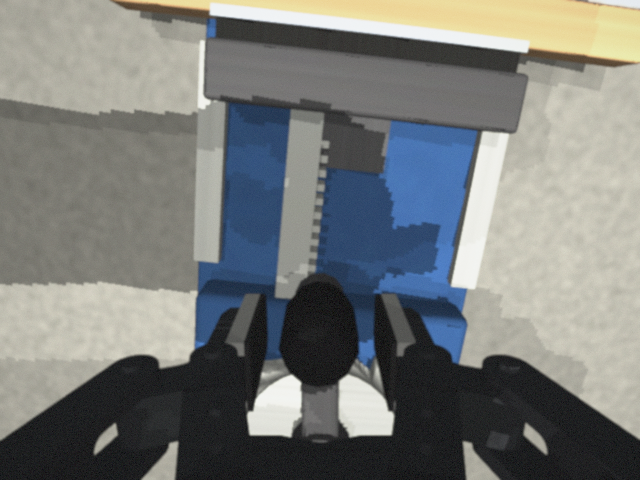

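The knob at (320,330) sits centred between the pads (265 and 378). Now I'll take up the play by winding on, clockwise being tool +y.

```bash
cat > f.py <<'E'
from h import *
a=[];p=[]
for i in range(4):
    s=monitor.observe(); a.append(s["contact_force"]); p.append(s["position"])
    if i<3: vision.snapshot("wrist")
M=R.from_euler("xyz",s["tool_rot"])
c=np.array([.5495,-.007]);r=p[-1][:2]-c
print("t",round(s["time_s"],2),"pos",np.round(p[-1],4),"Ftool",np.round(M.inv().apply(np.mean(a,0)),1),"sd",np.round(np.std(a,0)[0],1),"ang",round(np.degrees(np.arctan2(r[1],r[0])),2),"rad",round(np.hypot(*r),4),"yaw",round(np.degrees(s["tool_rot"][2]),1))
E
python3 f.py
python3 -m inch '[0,2,0,0,0,0, 0,3,0,0,0,0, 0,4,0,0,0,0, 0,5,0,0,0,0]' >/dev/null; python3 f.py
python3 -m inch '[0,1,0,0,0,0, 0,2,0,0,0,0, 0,2,0,0,0,0]' >/dev/null; python3 f.py
```

```text
t 9.4 pos [0.5386 0.068  0.0858] Ftool [ 0.3  0.4 -0.2] sd 0.5 ang 98.24 rad 0.0758 yaw 100.0
t 9.88 pos [0.5425 0.0692 0.0843] Ftool [-0.  -0.1  0.2] sd 0.6 ang 95.28 rad 0.0766 yaw 100.1
t 10.28 pos [0.5444 0.0695 0.0843] Ftool [-0.  -0.4  0.5] sd 0.3 ang 93.82 rad 0.0767 yaw 100.1
```

```bash
for i in 1 2 3; do python3 -m inch '[0,0.5,0,0,0,0.4, 0,1,0,0,0,0.8, 0,1,0,0,0,0.8]' >/dev/null; python3 f.py; done
```

```text
t 10.68 pos [0.5453 0.0697 0.0843] Ftool [-0.2 -0.1 -0.1] sd 0.3 ang 93.11 rad 0.0768 yaw 99.3
t 11.08 pos [0.5464 0.0699 0.0843] Ftool [-0.1  0.2  0.1] sd 0.4 ang 92.31 rad 0.0769 yaw 98.5
t 11.48 pos [0.5474 0.07   0.0843] Ftool [ 0.1 -0.4  0. ] sd 0.4 ang 91.59 rad 0.077 yaw 97.7
```

```bash
for i in 1 2 3; do python3 -m inch '[-0.1,0.5,0,0,0,0.4, -0.3,1,0,0,0,0.8, -0.3,1,0,0,0,0.8]' >/dev/null; python3 f.py; done; python3 -c "
import cv2
from station import vision
r=vision.snapshot('wrist')[0];cv2.imwrite('pics/w9.png',r[:,:,::-1])"
```

```text
t 11.88 pos [0.5484 0.0698 0.0843] Ftool [-0.2  0.   0.4] sd 0.2 ang 90.8 rad 0.0769 yaw 96.9
t 12.28 pos [0.5493 0.0696 0.0843] Ftool [ 0.1 -0.6 -0.3] sd 0.4 ang 90.13 rad 0.0766 yaw 96.1
t 12.68 pos [0.5501 0.0694 0.0842] Ftool [ 0.4 -3.  -0.6] sd 0.4 ang 89.56 rad 0.0764 yaw 95.3
```

View pics/w9.png

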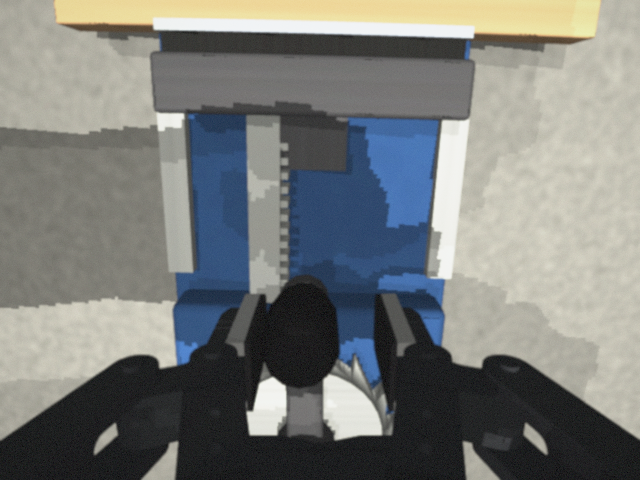

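The knob at (302,335) is on the left pad and the load is starting, at 3 N. From here I'll use half-millimetre steps.

```bash
for i in 1 2 3; do python3 -m inch '[-0.1,0.3,0,0,0,0.2, -0.1,0.5,0,0,0,0.4, -0.1,0.5,0,0,0,0.4]' >/dev/null; python3 f.py; done; python3 -c "
import cv2
from station import vision
for n in ['top','side']:
  r=vision.snapshot(n)[0];cv2.imwrite(f'pics/{n}10.png',r[:,:,::-1])
a=cv2.imread('pics/side10.png')[180:310,220:390]; cv2.imwrite('pics/side10z.png',cv2.resize(a,None,fx=4.5,fy=4.5,interpolation=cv2.INTER_CUBIC))
a=cv2.imread('pics/top10.png')[160:270,230:380]; cv2.imwrite('pics/top10z.png',cv2.resize(a,None,fx=5,fy=5,interpolation=cv2.INTER_CUBIC))"
```

```text
t 13.13 pos [0.5507 0.0694 0.0842] Ftool [ 0.3 -4.6 -1.4] sd 0.8 ang 89.11 rad 0.0764 yaw 94.9
t 13.53 pos [0.5512 0.0693 0.0842] Ftool [-0.  -5.2 -1.1] sd 0.4 ang 88.69 rad 0.0763 yaw 94.5
t 13.93 pos [0.5516 0.0693 0.0842] Ftool [ 0.3 -5.4 -1.4] sd 0.5 ang 88.41 rad 0.0763 yaw 94.1
```

View pics/side10z.png

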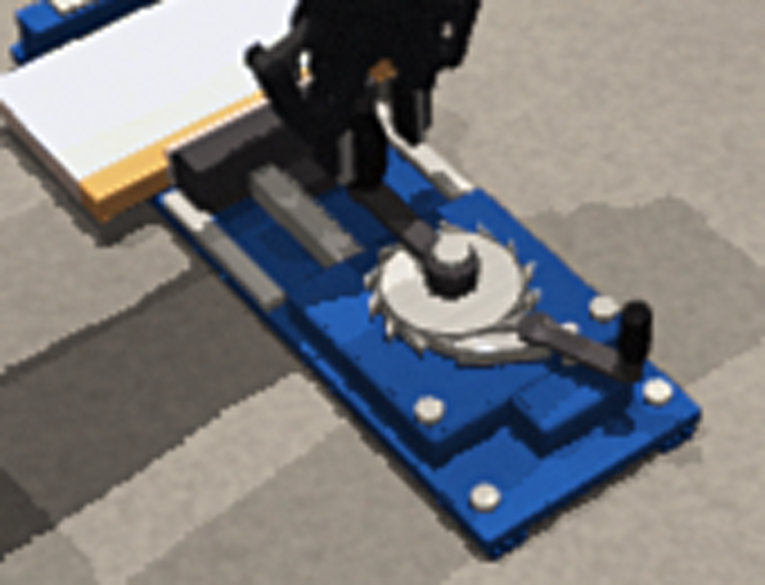

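View pics/top10z.png

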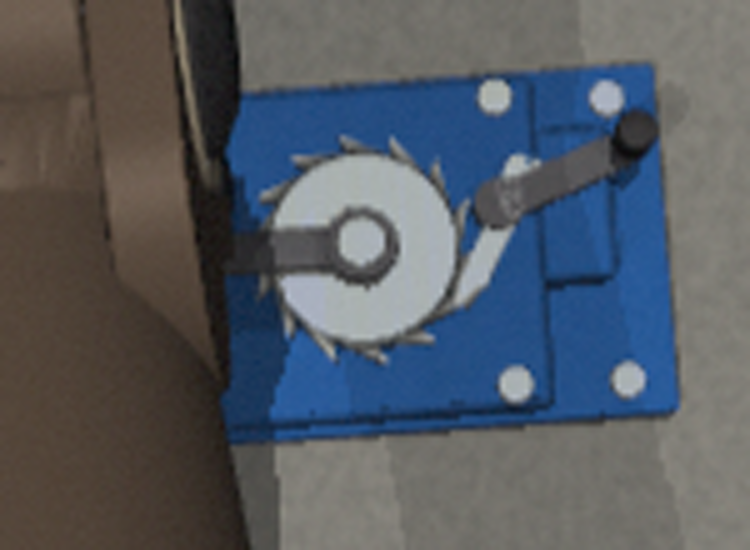

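Both views show the pawl tip still on the wheel (top zoom (455,300)) and the lever thrown. I'll carry on in half-millimetre steps and track the pawl region by picture difference.

```bash
cat > g.py <<'E'
import cv2,sys,numpy as np
from station import vision
r=vision.snapshot('top')[0][:,:,::-1]; a=r[190:232,315:338].astype(float)
b=cv2.imread('pics/top10.png')[190:232,315:338].astype(float)
print("pawl diff mean",round(np.abs(a-b).mean(),2),"max",np.abs(a-b).mean(2).max().round(0))
cv2.imwrite(sys.argv[1],cv2.resize(np.ascontiguousarray(r[160:270,230:380]),None,fx=5,fy=5,interpolation=cv2.INTER_CUBIC))
E
for i in 1 2 3; do python3 -m inch '[-0.1,0.3,0,0,0,0.2, -0.1,0.5,0,0,0,0.4, -0.1,0.5,0,0,0,0.4]' >/dev/null; python3 f.py;python3 g.py pics/t11_$i.png; done
```

```text
t 14.43 pos [0.552  0.0692 0.0842] Ftool [ 0.2 -5.8 -1.5] sd 0.4 ang 88.13 rad 0.0762 yaw 93.7
pawl diff mean 2.69 max 40.0
t 14.88 pos [0.5523 0.0691 0.0841] Ftool [-0.2 -6.2 -2. ] sd 0.3 ang 87.88 rad 0.0762 yaw 93.3
pawl diff mean 3.56 max 53.0
t 15.33 pos [0.5527 0.0691 0.0841] Ftool [ 0.6 -6.7 -1.8] sd 1.1 ang 87.58 rad 0.0761 yaw 92.9
pawl diff mean 4.34 max 76.0
```

View pics/t11_3.png

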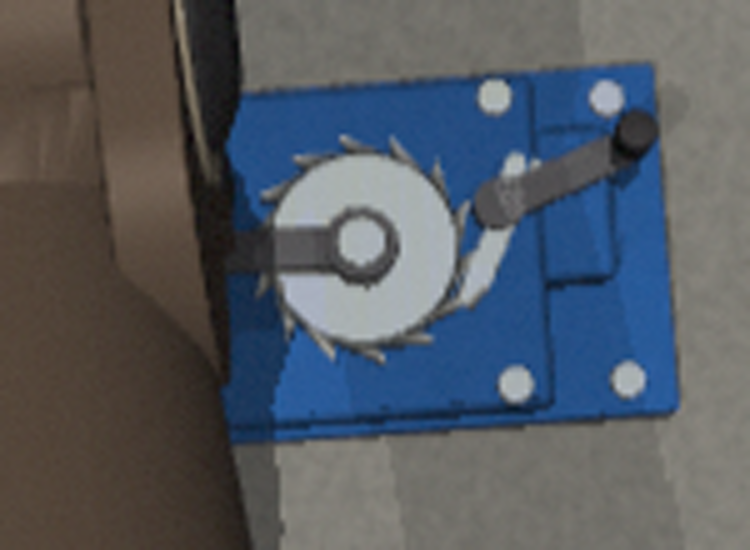

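The pawl tip has begun to move out, from (455,300) to (465,300), but it is still at the tooth. Continue.

```bash

for i in 4 5; do python3 -m inch '[-0.1,0.3,0,0,0,0.2, -0.1,0.5,0,0,0,0.4, -0.1,0.5,0,0,0,0.4]' >/dev/null; python3 f.py;python3 g.py pics/t11_$i.png; done
```

```text
t 15.78 pos [0.5531 0.069  0.084 ] Ftool [ 0.  -6.7 -2.4] sd 0.5 ang 87.32 rad 0.0761 yaw 92.5
pawl diff mean 5.8 max 89.0
t 16.23 pos [0.5535 0.0689 0.0841] Ftool [ 0.1 -6.9 -1.9] sd 0.3 ang 87.02 rad 0.076 yaw 92.1
pawl diff mean 6.92 max 94.0
```

View pics/t11_5.png

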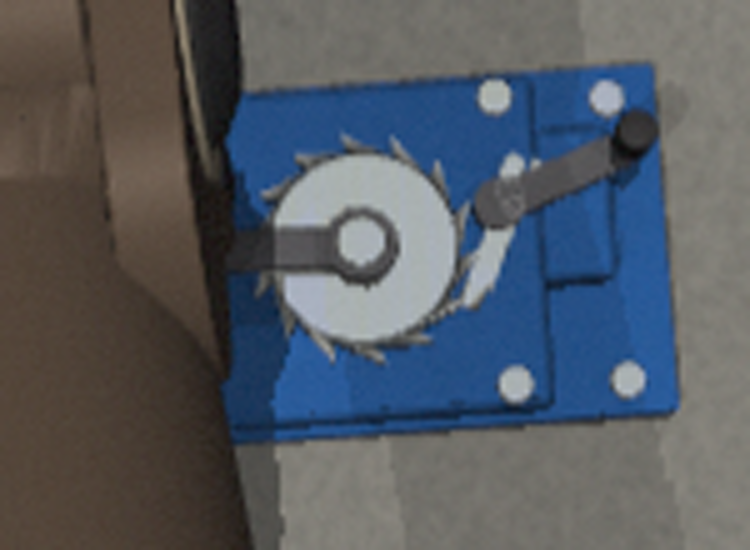

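```bash

for i in 6 7; do python3 -m inch '[-0.1,0.3,0,0,0,0.2, -0.1,0.5,0,0,0,0.4, -0.1,0.5,0,0,0,0.4]' >/dev/null; python3 f.py;python3 g.py pics/t11_$i.png; done
```

```text
t 16.68 pos [0.5538 0.0688 0.084 ] Ftool [ 0.3 -8.1 -2.6] sd 0.5 ang 86.79 rad 0.0759 yaw 91.7
pawl diff mean 14.64 max 103.0
t 17.13 pos [0.5541 0.0688 0.084 ] Ftool [ 0.6 -8.3 -2.7] sd 0.3 ang 86.51 rad 0.0759 yaw 91.3
pawl diff mean 16.17 max 102.0
```

View pics/t11_7.png

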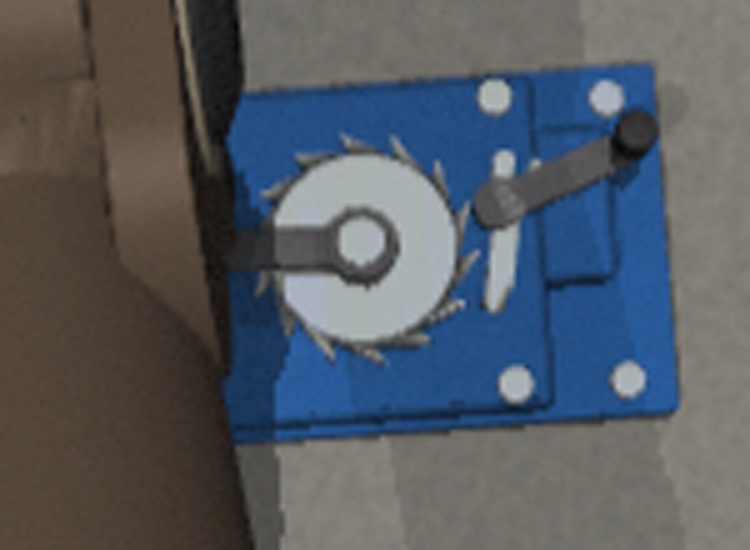

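The pawl has sprung clear: it now stands upright at (500,260), off the teeth, and the peak knob force was 8.3 N. Next I wind back anticlockwise, turning the tool along with the crank.

```bash
python3 -m inch '[0.3,-6.6,0,0,0,-4, 0,-13.1,0,0,0,-8, -1,-19.7,0,0,0,-12, -2.4,-26.1,0,0,0,-16, -4.4,-32.4,0,0,0,-20.2]' >/dev/null; python3 f.py;python3 g.py pics/t12.png; python3 -c "
import cv2
from station import vision
r=vision.snapshot('wrist')[0];cv2.imwrite('pics/w12.png',r[:,:,::-1])"
```

```text
t 17.75 pos [0.5242 0.0637 0.0848] Ftool [-0.  -0.1  0.4] sd 0.7 ang 109.67 rad 0.075 yaw 111.4
pawl diff mean 17.39 max 102.0
```

View pics/w12.png

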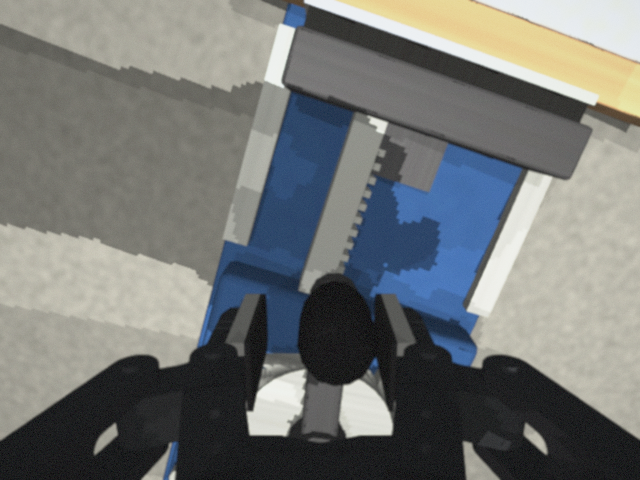

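The right pad is now on the knob at (337,330) and the pawl is still clear. I'll keep winding back in 25 degree arcs.

```bash
python3 -m inch '[-0.3,-6.6,0,0,0,-5, -1.1,-13.1,0,0,0,-10, -2.6,-19.5,0,0,0,-15, -4.6,-25.8,0,0,0,-20, -7.1,-31.9,0,0,0,-25]' >/dev/null; python3 f.py;python3 g.py pics/t13.png; python3 -c "
import cv2
from station import vision
r=vision.snapshot('wrist')[0];cv2.imwrite('pics/w13.png',r[:,:,::-1])"
```

```text
t 18.42 pos [0.4966 0.0453 0.0844] Ftool [ 0.3 -0.1  0.2] sd 0.6 ang 135.35 rad 0.0744 yaw 136.3
pawl diff mean 17.5 max 106.0
```

View pics/w13.png

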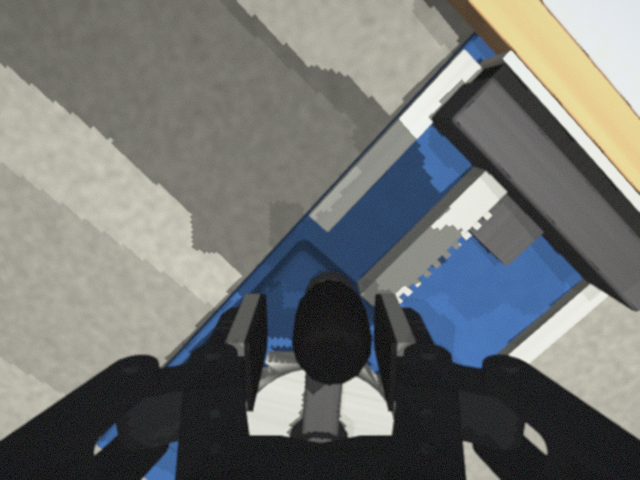

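View pics/t13.png

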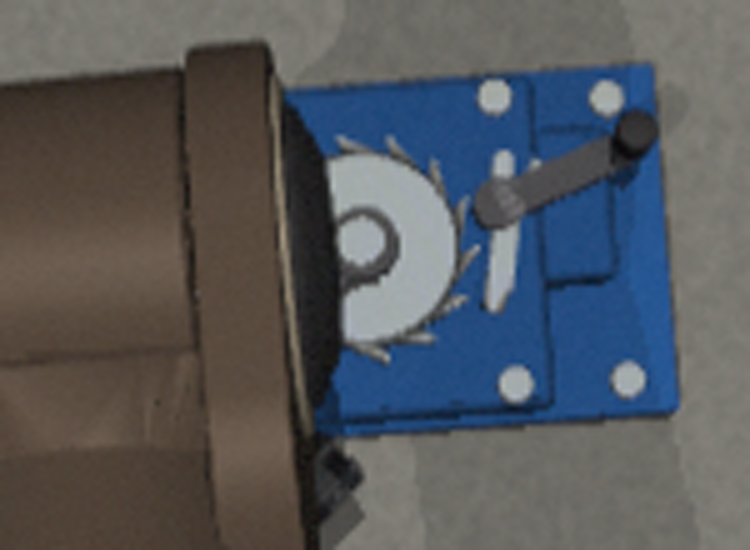

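The knob follows and there is no resistance. Continue.

```bash
python3 -m inch '[-0.3,-6.6,0,0,0,-5, -1.1,-13.1,0,0,0,-10, -2.6,-19.5,0,0,0,-15, -4.6,-25.8,0,0,0,-20, -7.1,-31.9,0,0,0,-25]' >/dev/null; python3 f.py
python3 -m inch '[-0.3,-6.6,0,0,0,-5, -1.1,-13.1,0,0,0,-10, -2.6,-19.5,0,0,0,-15, -4.6,-25.8,0,0,0,-20, -7.1,-31.9,0,0,0,-25]' >/dev/null; python3 f.py; python3 g.py pics/t14.png; python3 -c "
import cv2
from station import vision
r=vision.snapshot('wrist')[0];cv2.imwrite('pics/w14.png',r[:,:,::-1])
r=vision.snapshot('top')[0];cv2.imwrite('pics/top14.png',r[:,:,::-1])"
```

```text
t 19.08 pos [0.4796 0.0173 0.0843] Ftool [-0.1 -0.2  0.1] sd 0.5 ang 160.83 rad 0.074 yaw 161.3
t 19.65 pos [ 0.4762 -0.0151  0.0842] Ftool [-0.2  0.  -0.4] sd 0.5 ang -173.71 rad 0.0737 yaw -173.8
pawl diff mean 54.62 max 152.0
```

View pics/w14.png

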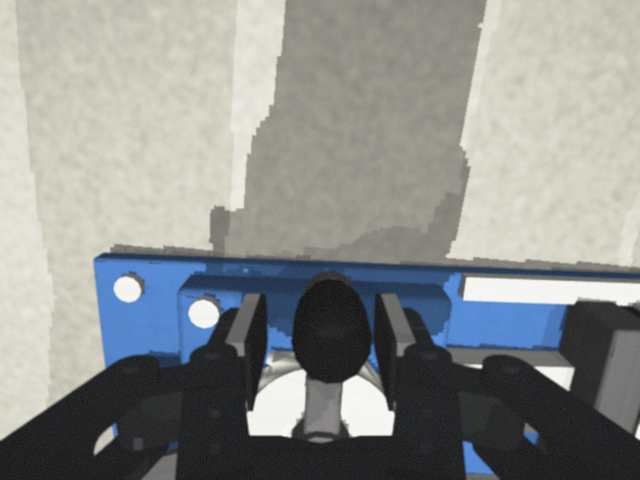

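View pics/top14.png

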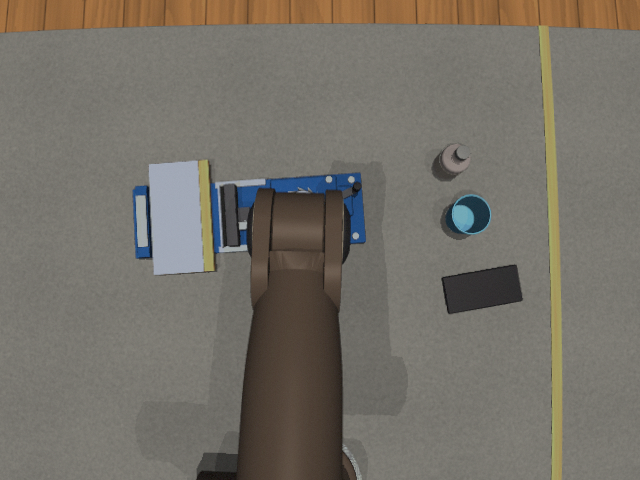

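The jaw has backed off about 9 px, roughly 17 mm, with the board unmoved. I'll go on by about 40 degrees more.

```bash
python3 -m inch '[-0.3,-6.6,0,0,0,-5, -1.1,-13.1,0,0,0,-10, -2.6,-19.5,0,0,0,-15, -4.6,-25.8,0,0,0,-20, -7.1,-31.9,0,0,0,-25]' >/dev/null; python3 f.py
python3 -m inch '[-0.3,-5.5,0,0,0,-4, -1,-11,0,0,0,-8, -2,-16,0,0,0,-12, -2,-16,0,0,0,-12]' >/dev/null; python3 f.py;  python3 -c "
import cv2
from station import vision
r=vision.snapshot('top')[0];cv2.imwrite('pics/top15.png',r[:,:,::-1])
r=vision.snapshot('wrist')[0];cv2.imwrite('pics/w15.png',r[:,:,::-1])
from h import *
for f in ['pics/top0.png','pics/top15.png']:
  a=cv2.imread(f)[160:270,130:260]; cv2.imwrite(f[:-4]+'j.png',cv2.resize(a,None,fx=5,fy=5,interpolation=cv2.INTER_CUBIC))
"
python3 -c "
import cv2,numpy as np
cv2.imwrite('pics/cmp15.png',np.vstack([cv2.imread('pics/top0j.png'),cv2.imread('pics/top15j.png')])[::2,::2])"
```

```text
t 20.37 pos [ 0.4867 -0.046   0.0842] Ftool [-0.2 -0.2 -0. ] sd 0.2 ang -148.19 rad 0.0739 yaw -148.7
t 20.85 pos [ 0.4964 -0.0583  0.0843] Ftool [-0.1 -0.2 -0.3] sd 0.4 ang -135.99 rad 0.0738 yaw -136.7
```

View pics/top15j.png

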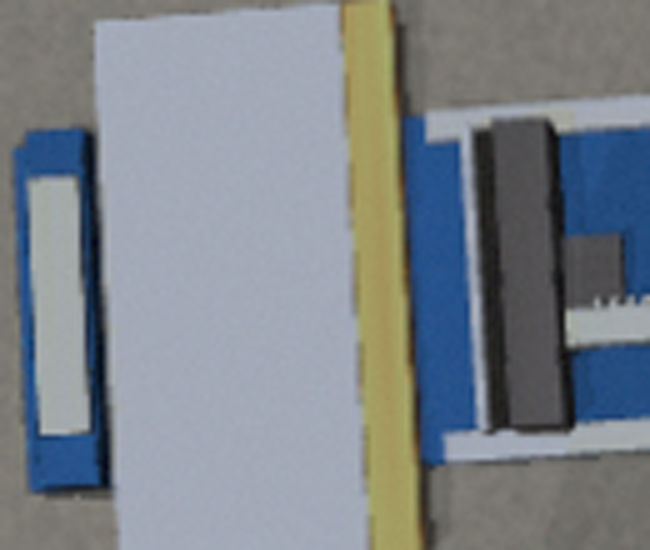

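View pics/w15.png

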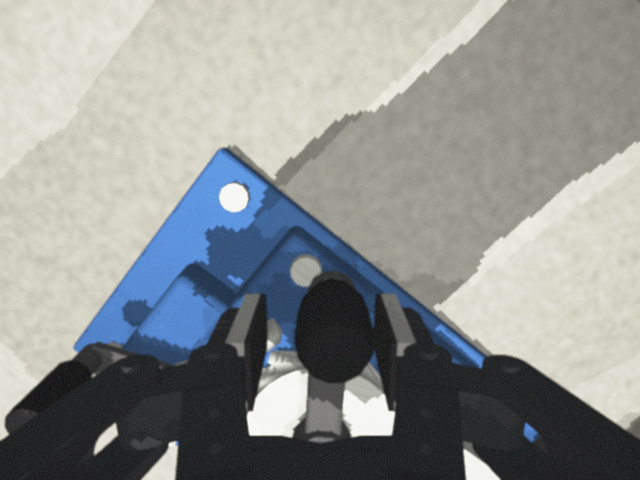

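View pics/top0j.png

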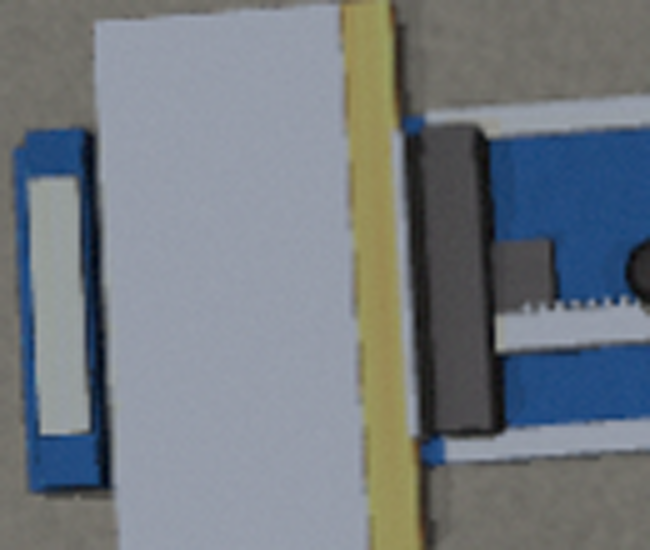

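The jaw has moved 73 zoomed px, about 28 mm, and the board's edge is at the same pixels as before. I'll centre the gap on the knob, lift straight out and check.

```bash
python3 -m inch '[0,3,0,0,0,0, 0,5,0,0,0,0, 0,5,-25,0,0,0, 0,5,-60,0,0,0, 0,5,-100,0,0,0]' | tr '\n' ' '
python3 -m inch '[-10,0,-40,0,0,0, -20,0,-60,0,0,0, -20,0,-60,0,0,0, -20,0,-60,0,0,0]' | tr '\n' ' '
python3 -c "
from h import *
for n in ['top','side','wrist']:
  r=vision.snapshot(n)[0];cv2.imwrite(f'pics/{n}16.png',r[:,:,::-1])
  for t in ['handle_mid','knob_mid','board','pad']: print(n,t,[(np.round(q['xyz'],4),round(q['confidence'],2)) for q in vision.mark_of(t,n)[:1]])
"
```

```text
time_s: 21.37 position: [0.4915, -0.0546, 0.1838] tool_rot: [3.138, -0.003, -2.383] contact_force: [1.1, 0.1, 0.7] grip_width: 0.45 time_s: 21.7 position: [0.5084, -0.0409, 0.2455] tool_rot: [-3.14, 0.002, -2.382] contact_force: [-0.2, 0.9, 0.3] grip_width: 0.449 top handle_mid []
top knob_mid []
top board [(array([0.5374, 0.2307, 0.0197]), 0.67)]
top pad [(array([0.5364, 0.1348, 0.0217]), 0.89)]
side handle_mid []
side knob_mid [(array([ 0.4942, -0.0555,  0.0894]), 0.55)]
side board [(array([0.5401, 0.2326, 0.0179]), 0.74)]
side pad [(array([0.541 , 0.1314, 0.0199]), 0.64)]
wrist handle_mid [(array([ 0.5907, -0.1066,  0.0941]), 0.96)]
wrist knob_mid []
wrist board []
wrist pad []
```

View pics/side16.png

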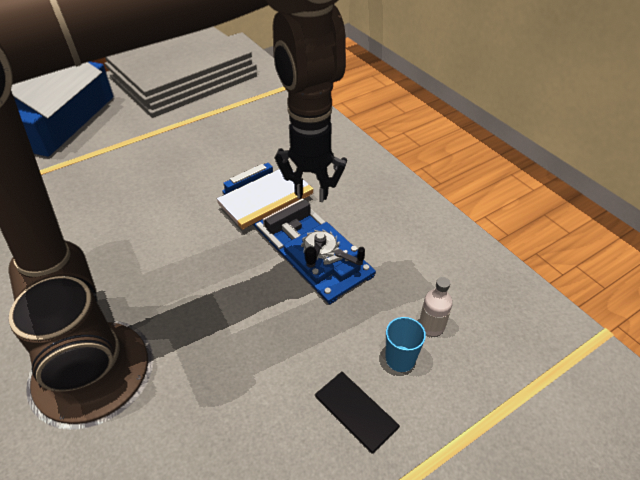

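View pics/top16.png

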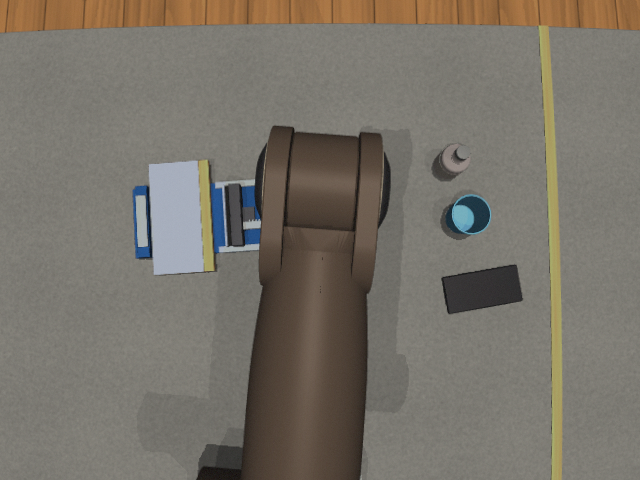

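The arm is clear at z 0.25. The pad stands at about (235,215) in the top view, with a gap to the board. The lever is over, and the board, cup, glue and phone are where they were.

```bash
python3 -c "
from station import workorder; print(workorder.job_done())"
```

```text
the job is handed in; nothing more can be done
None
```

The cramp is off the board and the job is handed in. It took about 22 s of the 67 s; no verdict was reported.

- **Lever:** I pushed it over with an open pad until it stalled on its stop, at about 7 N. The last wrist view put the handle at about (0.591, -0.107), which is its release position.
- **Pawl:** I wound the crank on in half-millimetre steps until the top camera showed the pawl spring off the wheel. The last half-millimetre step came after it had sprung, and the averaged force at the knob ended at 8.3 N, its highest reading.
- **Jaw:** I wound the crank back about 135 degrees. From the top pictures the jaw is about 28 mm back. The detector gave 29 mm from both cameras.
- **Surroundings:** The board's edges are at the same pixels as before, and the cup, glue and phone show no movement. The gripper was clear of everything, about 0.25 m up, when I handed in.

**Checks that failed or disagreed:**
- The `handle_mid` detector found nothing in the last top and side pictures, because the arm hid the handle from above. Its final place rests on the wrist camera alone.
- An early two-view fix of the knob's height was wrong (157 mm). The knob blended with the dark pad in the side picture, so I measured it again with the wrist camera, which gave 110 mm.

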